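Refit the instrument's top cover

ROBOT

A 7-joint arm with a two-finger parallel gripper is mounted at the origin on the work surface. World frame = base frame: x ahead of the robot, y to its left, z up, the work surface at z = 0. Lengths are in m, angles in rad, forces in N, time in s.
With the tool pointing down it reaches from about 0.4 to 0.85 m from the base axis. Payload 10.4 kg.
Tool frame: the origin (TCP) lies midway between the tips of the shut fingers; the grasp point (between the pads) lies 19 mm behind it (manip.pinch_z is the distance from the TCP to the grasp point, in m); y points along the fingers, x is the direction in which the jaws open and shut, and the axes are right-handed (so a half turn about y gives the same grasp; the last joint's range is limited). The gripper opens to 85 mm and grips with 20 to 120 N. Pads are 22 mm wide; open, the fingers measure 114 mm over their backs; the gripper's body (76 mm by 85 mm) begins 54 mm behind the grasp point. The pads swing forward as they close: fully open they stand 13 mm farther back than shut.
Start: joints at [-1.171, 0.332, -0.065, 1.46, 0.022, 1.35, -0.088], TCP at [0.256, 0.57, 0.231] pointing down, gripper open.
Joint ranges: [-2.6, 2.6], [-0.5, 2.12], [-1.47, 1.34], [0.16, 2.42], [-1.27, 4.41], [0.06, 2.06], [-2.6, 2.6]. Speed limits (rad/s): [2.22, 2.22, 2.79, 2.79, 3.14, 3.14, 3.14].

INTERFACE

Orientations are given as a unit quaternion [x, y, z, w].
In Python, from workcell import manip gives the robot as it stands.
- The arm moves only by the shell command python3 -m pendant 'ROWS' [OPENING] [FORCE]. ROWS is a JSON object of lists of equal length, an entry for each row: "offset": the shift along the tool's x, y, z scaled (see below), a list of three; "turn": the turn, a rotation vector about the tool's x, y, z scaled (see below), a list of three. A call has 1 to 12 rows; each row is the pose to reach, as a shift and turn from the pose measured when the call began, along the tool's axes at that moment; what a row does not reach only later rows make up. The controller multiplies each number of a shift by 200 mm and each number of a turn by 45 degrees. A row lasts 1/8 s, in which the tool goes at most 62.5 mm and 10.7 degrees, less where a joint would pass 70% of its speed; a pose out of reach is approached as far as the arm can. A call with a number of a shift or a turn outside -1 to 1 is refused whole. A call with a gripper value outside its range is refused whole. OPENING is the opening in per cent of the stroke, from 0 (shut) to 100 (fully open), set as the call begins (- or left out, the last holds). The fingers move at their own pace and stop on an object; FORCE is the grip in N (left out, the last holds). Time passes only in rows, so rows that repeat a pose let the fingers close. It gives the time, the measured TCP pose, the force and the opening at its end, in the units of the state.
- manip.get_obs(): the state, without advancing time (a new reading comes with each control period).
- manip.camera(name): name is "scene" or "top"; returns (picture, depth): 384x512x3 uint8, red, green, blue; 384x512 float32, m along the optical axis (not along the pixel's ray), 0 where there is no reading.
- manip.camera_model(name): a dict with "intrinsics" (3x3 intrinsics, pixels), "R" (3x3) and "t" (3): a world point X has camera coordinates R X + t. Camera axes: x right, y down, z forward; pixel columns grow to the right and rows downward; lengths in m; the calibration is good to about 2 mm. A picture is of the moment at which its call begins. camera_model takes no time and is no camera call.
- manip.hand_in(): hands the job in, once; it reports no verdict.
The state is a dict: "clock": time; "joint_pos": joint angles; "joint_velocities": joint speeds; "tau": joint torques, N m; "position": TCP position; "ee_rot": TCP orientation; "ft_force": force on the tool from outside, world axes, zero at the start; "torque": the same for the moment, N m; "grip_width": opening from 0.0 (shut) to 1.0 (fully open).
Only numpy, scipy, OpenCV 4.12 (cv2) and the standard library are available. Lean on these libraries where they do the work, as an engineer would, in place of code of your own. Each camera call takes 0.05 s, during which the arm holds its last target. There are 200 camera calls.

TASK

Close the open instrument case with the cover that has a tongue: hold the cover tilted with its tongue end low, hook the tongue under the ledge of the case, then swing the other end down until the cover lies flat on the rim, square over the opening, and let go. Leave the plain cover without a tongue where it lies.

Things in the scene. Friction and masses are not known exactly. Their poses are not given: they have to be found in the camera images.
- cover_grip (a point): Handle centre of the cover to fit: aluminium plate 120 (x) x 124 (y) x 4 mm, 0.25 kg, lying flat beside the case, with a tongue on its -x edge, which roughly faces the robot (within 0.5 rad). Black handle bar 80 mm along y, 12 wide (x), 16 tall, on a leg 34 mm either side of its middle. Point: over the plate's centre, 40 mm above its underside. x from tongue to plain edge, z up out of the top.
- cover_tongue (a point): Middle of the tip of that cover's tongue, upper face: 88 mm along -x from the plate's centre, 4 mm above its underside; axes as the cover. Tongue: 70 mm wide (y), 4 thick, 28 long, level with the plate. Seated, it lies under the ledge, the plate on the rim between ledge and stop wall: plate centre at case x = 8 to 24 mm (best 16), y = 0, axes along the case's, handle centre at z = 110.
- case: White open case, 180 (x) x 120 (y) mm, fixed; origin under its centre on the bench, x away from the robot (within 0.25 rad), z up. Rim z = 70 mm; side walls 12 thick, 96 apart. Ledge across the -x end (nearest the robot): x -90 to -52, z 80 to 84, closed at its sides, end wall inside at x = -84. Stop wall across the +x end: inside x = 84, top z = 88. Contents below z = 45, under the ledge below 30.
- plain_cover_grip (a point): Handle centre of the other cover: same plate and handle, but no tongue, all four edges straight. It lies flat on the bench on the other side of the case (left or right varies) and stays there. Point and axes as for the first cover.
There are look-alikes about, which are no part of the job. What is shaped like the part that bears cover_grip but turquoise is not meant. Several things have the shape of the case; the one meant has the colours described above.

How it is judged:
On the way:
1. the tongue is under the ledge while the cover is still tilted (3.5 degrees or more) (x of cover_tongue in the frame of case between -0.088 and -0.058 m and y of cover_tongue in the frame of case between -0.03 and 0.03 m and z of cover_tongue in the frame of case below 0.082 m and angle between cover_grip's own z axis and vertical above 0.06 rad), for 0.1 s.
At the end, for the whole second after the job is handed in: The cover lies flat on the rim (within 3 degrees of level, handle within 6 mm of its seated height), its tongue at least 6 mm under the ledge, its handle within 15 mm of the case's centre line and the cover within 10 degrees of square to the case, at rest (x of cover_tongue in the frame of case between -0.088 and -0.058 m and y of cover_tongue in the frame of case between -0.03 and 0.03 m and z of cover_tongue in the frame of case below 0.082 m and y of cover_grip in the frame of case between -0.015 and 0.015 m and z of cover_grip in the frame of case between 0.104 and 0.116 m and angle between cover_grip's own z axis and vertical below 0.05 rad and angle between the x axis of cover_grip and the x axis of case, either way round below 0.175 rad); the robot touches nothing.
It fails at once if the plain cover is moved by more than 30 mm (distance of plain_cover_grip from where it was at the start of the episode above 0.03 m).
It also fails if it takes over 40 s, if anything falls off the work surface, if the arm or the gripper's body presses on something with over 40 N, if the wrist force passes 120 N, or if a joint passes its speed limit or range.

## Working session

There is one attempt and no reset: what is moved stays moved. The work goes in short steps, Python scripts to look and compute and a shell command to move; the robot and the scene stay as the last step left them, time stands still between calls to the robot, and variables do not carry over. Pictures are saved under pics/ and viewed, about 8 in all and at most 12, crops included, and the job is handed in when it is done.

```bash
ls; mkdir -p pics; cat > h.py <<'E'
import numpy as np, cv2
from workcell import manip
from scipy.spatial.transform import Rotation as Rot
def cloud(n):
    im,d=manip.camera(n); m=manip.camera_model(n)
    K,R,t=[np.array(m[k]) for k in("intrinsics","R","t")]
    v,u=np.mgrid[:384,:512]
    c=np.stack([(u-K[0,2])/K[0,0]*d,(v-K[1,2])/K[1,1]*d,d],-1)
    return im,d,(c-t)@R
E
python3 - <<'E'
from h import *
ims=[]
for n in("top","scene"):
    im,d,P=cloud(n); np.savez(f"{n}0.npz",im=im,d=d,P=P)
    cv2.imwrite(f"pics/{n}0.png",im[...,::-1])
    m=manip.camera_model(n); print(n,m["intrinsics"],-np.array(m["R"]).T@m["t"],(d==0).mean())
print(manip.get_obs())
E
```

```text
pics
top [[455.93740732   0.         256.75385439]
 [  0.         455.93740732 198.91664843]
 [  0.           0.           1.        ]] [0.28584208 0.01922435 1.48986659] 0.004048665364583333
scene [[376.02992976   0.         255.80125488]
 [  0.         376.02992976 188.91345731]
 [  0.           0.           1.        ]] [1.05826311 0.19917002 0.82433197] 0.004048665364583333
{'clock': 0.1, 'joint_pos': array([-1.1705836 ,  0.33280829, -0.06469427,  1.46086191,  0.02160816,
        1.34992824, -0.08851466]), 'joint_velocities': array([ 1.20029998e-03, -8.71184387e-05, -5.86696320e-04, -1.95359105e-03,
       -2.62604788e-04,  4.47351473e-04,  1.44809905e-03]), 'tau': array([ 1.46827642e-03, -6.26742911e+01,  4.93131462e-02, -3.92430639e+01,
        1.64077972e-02,  7.03285375e-03,  2.37032128e-05]), 'position': array([0.25632111, 0.56964016, 0.23059355]), 'ee_rot': array([ 0.59405772,  0.38357618, -0.38432588, -0.59351357]), 'ft_force': array([-0.51297428,  0.55804194, -0.01127713]), 'torque': array([-0.02827317, -0.02289656,  0.00245194]), 'grip_width': 1.0004545651280923}
```

View pics/top0.png

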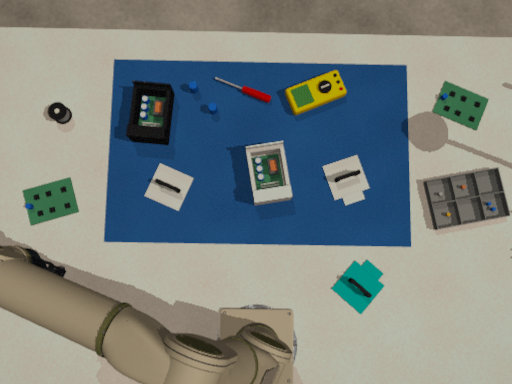

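View pics/scene0.png

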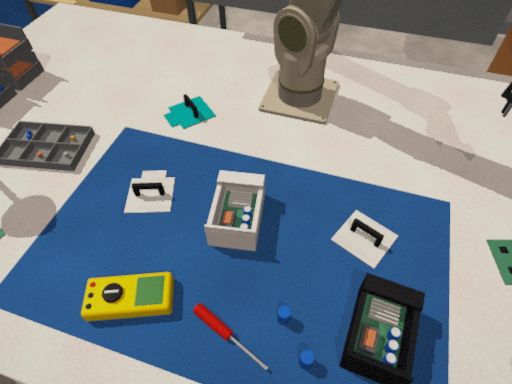

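The cover to fit is the white one with a tongue at top-view (346,178), tongue at (352,197). It could be confused with the plain white cover (169,187) and the turquoise tongued one (358,287). The case I want is the white one at (268,172), and its look-alike is the black one at (151,113). Next I'll measure these and check a crop.

```bash
python3 - <<'E'
from h import *
z=np.load("top0.npz"); im,d,P=z["im"],z["d"],z["P"]
hsv=cv2.cvtColor(im,cv2.COLOR_RGB2HSV)
white=((hsv[...,1]<90)&(hsv[...,2]>120)).astype(np.uint8)
m=manip.camera_model("top");K,R,t=[np.array(m[k]) for k in("intrinsics","R","t")]
C=-R.T@t
def ray(px,h):
    px=np.atleast_2d(px); r=np.c_[(px-[K[0,2],K[1,2]])/K[0,0],np.ones(len(px))]@R
    return C+r*((h-C[2])/r[:,2])[:,None]
def box(c,r):
    b=np.zeros_like(white); b[c[1]-r:c[1]+r,c[0]-r:c[0]+r]=1; return b
for name,c,r in(("cover",(346,180),32),("plain",(169,187),32)):
    b=box(c,r)
    dark=b&(hsv[...,2]<70)&(P[...,2]>.02)
    v,u=np.nonzero(dark); q=P[v,u]; top=q[:,2]>.038
    rect=cv2.minAreaRect(np.c_[u,v].astype(np.float32)); 
    pts=ray(np.c_[u,v],.048); e=np.linalg.eigh(np.cov(pts[:,:2].T))[1][:,1]
    print(name,"bar",len(u),"z",np.percentile(q[:,2],[5,50,95]),"ctr ray",pts.mean(0),"cloud",q[top].mean(0),"axis ang",np.degrees(np.arctan2(e[1],e[0])))
    w=white&b; n,l,s,_=cv2.connectedComponentsWithStats(w|dark.astype(np.uint8)); k=1+s[1:,4].argmax()
    M=(l==k).astype(np.uint8)
    er=cv2.morphologyEx(M,cv2.MORPH_OPEN,np.ones((5,5)))
    v,u=np.nonzero(M); pl=ray(np.c_[u,v],.004)[:,:2].astype(np.float32)
    print("  all",cv2.minAreaRect(pl),"area mm2",s[k,4])
b=box((268,172),42); 
mk=(b>0)&(P[...,2]>.06)&(P[...,2]<.1)&(white>0)
v,u=np.nonzero(mk);q=P[v,u]
print("case all",cv2.minAreaRect(q[:,:2].astype(np.float32)),np.percentile(q[:,2],[5,25,50,75,95]))
for lo,hi in((.065,.075),(.079,.0865),(.0865,.095)):
    s=q[(q[:,2]>lo)&(q[:,2]<hi)]; print(lo,len(s),cv2.minAreaRect(s[:,:2].astype(np.float32)))
cv2.imwrite("pics/crop1.png",cv2.resize(im[120:230,220:400,::-1],None,fx=4,fy=4,interpolation=cv2.INTER_CUBIC))
print(Rot.from_quat(manip.get_obs()["ee_rot"]).as_matrix().round(3))
E
```

```text
cover bar 82 z [0.03052832 0.04652733 0.05211689] ctr ray [ 0.54247711 -0.28250866  0.048     ] cloud [ 0.54373728 -0.28457589  0.04684123] axis ang 108.84166079179417
  all ((0.5313210487365723, -0.2927142381668091), (0.15094877779483795, 0.12608309090137482), 19.65789222717285) area mm2 1521
plain bar 81 z [0.03074115 0.04596633 0.05049102] ctr ray [0.49933649 0.29280747 0.048     ] cloud [0.50089447 0.29565485 0.04623624] axis ang 67.01077502110905
  all ((0.5011999607086182, 0.2949850559234619), (0.12694606184959412, 0.12265949696302414), 67.18336486816406) area mm2 1369
case all ((0.545835554599762, -0.02860412746667862), (0.1815221756696701, 0.11998365074396133), 10.07099437713623) [0.06573358 0.06974466 0.07864454 0.08390862 0.08833073]
0.065 431 ((0.5436265468597412, -0.02890099585056305), (0.17623905837535858, 0.119932159781456), 9.927335739135742)
0.079 404 ((0.5458325147628784, -0.02923986315727234), (0.18133756518363953, 0.11962803453207016), 9.604092597961426)
0.0865 115 ((0.5452465415000916, -0.027843639254570007), (0.1796657145023346, 0.11527030169963837), 9.269919395446777)
[[ 0.41  -0.    -0.912]
 [ 0.912 -0.001  0.41 ]
 [-0.001 -1.    -0.   ]]
```

View pics/crop1.png

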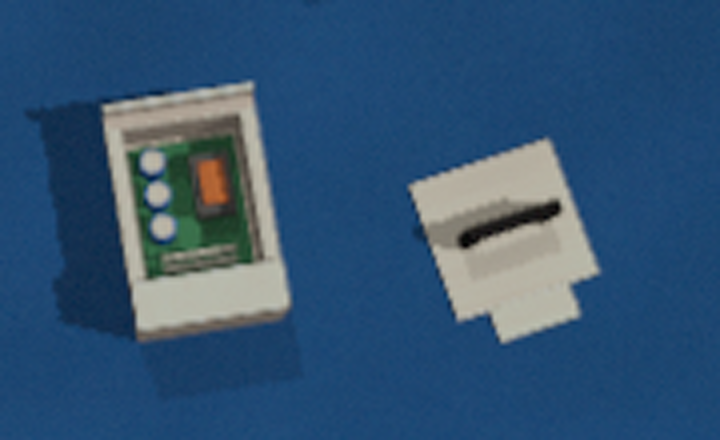

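The crop confirms it: tongued white cover, and a white case with its ledge end nearest the robot. Cover ≈ (0.544,-0.286) with yaw about 19.3°; case ≈ (0.5455,-0.0286) with yaw about 9.8°. I'll go round on an arc.

```bash
cat >> h.py <<'E'
def tool(yaw,tilt=0):
    """tool x along cover x (yaw deg), tool y down; tilt deg raises the plain edge"""
    c=Rot.from_euler('ZY',[yaw,-tilt],degrees=True).as_matrix()  # cover axes
    return Rot.from_matrix(np.c_[c[:,0],-c[:,2],c[:,1]])
def rows(p,R,p0=None,R0=None):
    o=manip.get_obs(); p0=o["position"] if p0 is None else p0; R0=Rot.from_quat(o["ee_rot"]) if R0 is None else R0
    print("off",(R0.inv().apply(np.array(p)-p0)/.2).round(3),"turn",((R0.inv()*R).as_rotvec(degrees=True)/45).round(3))
E
python3 - <<'E'
from h import *
p0=R0=None
for p,y in(((.43,.45,.23),55),((.56,.28,.23),43),((.61,.09,.23),32),((.6,-.1,.23),25),((.544,-.286,.13),19.3)):
    rows(p,tool(y),p0,R0); p0,R0=np.array(p),tool(y)
E
```

```text
off [-0.189  0.003 -1.037] turn [ 0.     0.239 -0.002]
off [-0.323  0.    -1.02 ] turn [0.    0.267 0.   ]
off [-0.465  0.    -0.865] turn [0.    0.244 0.   ]
off [-0.546  0.    -0.779] turn [0.    0.156 0.   ]
off [-0.647  0.5   -0.725] turn [0.    0.127 0.   ]
```

```bash
python3 -m pendant '{"offset":[[-0.1,0,-0.5],[-0.19,0,-1],[-0.35,0,-1],[-0.6,0,-1],[-0.85,0,-1]],"turn":[[0,0.12,0],[0,0.24,0],[0,0.35,0],[0,0.45,0],[0,0.55,0]]}' 100 60
python3 - <<'E'
from h import *
p0=R0=None
for p,y in(((.61,.09,.23),32),((.6,-.1,.23),25),((.544,-.286,.13),19.3)):
    rows(p,tool(y),p0,R0); 
E
```

```text
clock: 0.72
position: [0.3698, 0.3295, 0.2302]
ee_rot: [0.664, 0.245, -0.246, -0.662]
ft_force: [-0.5, 0.7, 1.4]
grip_width: 1.0
off [ 0.13   0.003 -1.691] turn [ 0.002  0.193 -0.002]
off [-0.527  0.005 -2.379] turn [ 0.002  0.348 -0.002]
off [-1.344  0.507 -2.901] turn [ 0.002  0.475 -0.002]
```

```bash
python3 -m pendant '{"offset":[[0.05,0,-0.3],[0.1,0,-0.6],[0.1,0,-0.9],[0,0,-1],[-0.25,0,-1],[-0.5,0,-1]],"turn":[[0,0.06,0],[0,0.12,0],[0,0.18,0],[0,0.24,0],[0,0.28,0],[0,0.3,0]]}'
python3 - <<'E'
from h import *
for p,y in(((.61,.0,.23),32),((.6,-.1,.23),25),((.544,-.286,.13),19.3)):
    rows(p,tool(y)); 
E
```

```text
clock: 1.48
position: [0.4227, 0.1118, 0.23]
ee_rot: [0.688, 0.165, -0.167, -0.687]
ft_force: [-0.2, -0.4, 1.1]
grip_width: 1.002
off [ 0.579 -0.    -0.925] turn [ 0.002 -0.108 -0.004]
off [ 3.060e-01  1.000e-03 -1.347e+00] turn [ 0.002  0.047 -0.004]
off [-0.366  0.504 -2.046] turn [ 0.002  0.174 -0.003]
```

```bash
python3 -m pendant '{"offset":[[0.05,0,-0.3],[0.05,0,-0.6],[0,0,-0.9],[-0.1,0,-1],[-0.18,0,-1]],"turn":[[0,0.05,0],[0,0.1,0],[0,0.15,0],[0,0.17,0],[0,0.17,0]]}'
python3 - <<'E'
from h import *
rows((.544,-.286,.13),tool(19.3))
E
```

```text
clock: 2.1
position: [0.4806, -0.0836, 0.23]
ee_rot: [0.698, 0.118, -0.12, -0.696]
ft_force: [-0.8, 0.7, 0.7]
grip_width: 1.0
off [-0.035  0.502 -1.059] turn [ 0.002  0.002 -0.005]
```

```bash
python3 -m pendant '{"offset":[[0,0,-0.3],[-0.02,0.1,-0.6],[-0.03,0.3,-0.9],[-0.03,0.5,-1],[-0.03,0.5,-1],[-0.03,0.5,-1]],"turn":[[0,0,0],[0,0,0],[0,0,0],[0,0,0],[0,0,0],[0,0,0]]}'
python3 - <<'E'
from h import *
rows((.544,-.286,.021),tool(19.3))
for n in("top","scene"):
    im,d,P=cloud(n); np.savez(f"{n}1.npz",im=im,d=d,P=P)
    if n=="scene": cv2.imwrite("pics/s1.png",cv2.resize(im[120:240,90:250,::-1],None,fx=4,fy=4,interpolation=cv2.INTER_CUBIC))
    m=manip.camera_model(n)
    for X in((.544,-.286,.04),manip.get_obs()["position"]):
        c=np.array(m["R"])@X+m["t"]; u=np.array(m["intrinsics"])@c; print(n,u[:2]/u[2])
E
```

```text
clock: 2.85
position: [0.5415, -0.2724, 0.1312]
ee_rot: [0.697, 0.119, -0.12, -0.697]
ft_force: [0.2, -0.6, 0.6]
grip_width: 1.0
off [-0.01   0.551 -0.068] turn [ 0.001  0.004 -0.003]
top [347.38345828 175.1004048 ]
top [349.28499471 170.46659522]
scene [147.63551542 184.99444912]
scene [144.04754909 162.46486518]
```

View pics/s1.png

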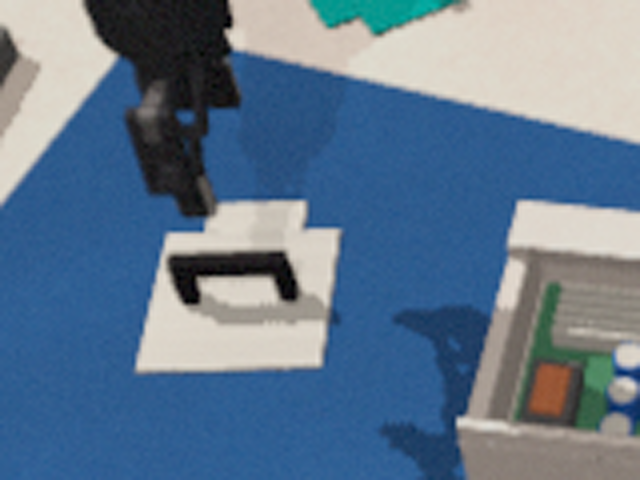

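The bar's middle is at crop (228,262), i.e. scene pixel (147,185.5). The predicted point is (147.6,185), so the estimate holds. I'll descend and grip.

```bash
python3 -m pendant '{"offset":[[-0.01,0.1,-0.07],[-0.01,0.3,-0.07],[-0.01,0.5,-0.07],[-0.01,0.55,-0.07],[-0.01,0.55,-0.07]],"turn":[[0,0,0],[0,0,0],[0,0,0],[0,0,0],[0,0,0]]}' 100 60
python3 -m pendant '{"offset":[[0,0,0],[0,0,0],[0,0,0],[0,0,0],[0,0,0],[0,0,0],[0,0,0],[0,0,0]],"turn":[[0,0,0],[0,0,0],[0,0,0],[0,0,0],[0,0,0],[0,0,0],[0,0,0],[0,0,0]]}' 0 80
```

```text
clock: 3.58
position: [0.5457, -0.2863, 0.0235]
ee_rot: [0.698, 0.12, -0.12, -0.696]
ft_force: [-0.4, 0.6, 0.3]
grip_width: 0.998
clock: 4.58
position: [0.5459, -0.2865, 0.0239]
ee_rot: [0.698, 0.121, -0.12, -0.696]
ft_force: [-1.7, 1.1, 5.8]
grip_width: 0.123
```

```bash
python3 -m pendant '{"offset":[[0,-0.1,0],[0,-0.3,0],[0,-0.5,0],[0,-0.7,0],[0,-0.8,0],[0,-0.8,0],[0,-0.8,0]],"turn":[[0,0,0],[0,0,0],[0,0,0],[0,0,0],[0,0,0],[0,0,0],[0,0,0]]}'
python3 - <<'E'
from h import *
o=manip.get_obs(); print(o["joint_pos"].round(2))
print("yaw/axes",Rot.from_quat(o["ee_rot"]).as_matrix().round(3))
for n in("top","scene"):
    im,d,P=cloud(n); np.savez(f"{n}2.npz",im=im,d=d,P=P)
    if n=="scene": cv2.imwrite("pics/s2.png",cv2.resize(im[60:220,60:270,::-1],None,fx=3.5,fy=3.5,interpolation=cv2.INTER_CUBIC))
    hsv=cv2.cvtColor(im,cv2.COLOR_RGB2HSV)
    mk=(hsv[...,1]<90)&(hsv[...,2]>100)&(abs(P[...,0]-.53)<.15)&(abs(P[...,1]+.29)<.13)&(P[...,2]>.11)&(P[...,2]<.21)
    q=P[mk]; print(n,len(q))
    if len(q)>50:
        c=q.mean(0); nn=np.linalg.svd(q-c,full_matrices=False)[2][2]; print(c,nn*np.sign(nn[2]),cv2.minAreaRect(q[:,:2].astype(np.float32)))
E
```

```text
clock: 5.45
position: [0.5449, -0.2857, 0.1823]
ee_rot: [0.697, 0.12, -0.12, -0.696]
ft_force: [-0.1, -0.2, -1.6]
grip_width: 0.124
[-0.14  0.4   0.7   1.59 -0.27  1.25  0.95]
yaw/axes [[ 0.942 -0.    -0.335]
 [ 0.335 -0.001  0.942]
 [-0.001 -1.    -0.001]]
top 370
[ 0.56525754 -0.24277086  0.16216018] [1.23267230e-03 2.62972217e-04 9.99999206e-01] ((0.5587851405143738, -0.2528524398803711), (0.07138250768184662, 0.07172159850597382), 20.55417251586914)
scene 1527
[ 0.5507894  -0.27876609  0.16328245] [ 0.00478926 -0.00272313  0.99998482] ((0.5322149991989136, -0.29212674498558044), (0.15148484706878662, 0.1252349466085434), 19.381338119506836)
```

View pics/s2.png

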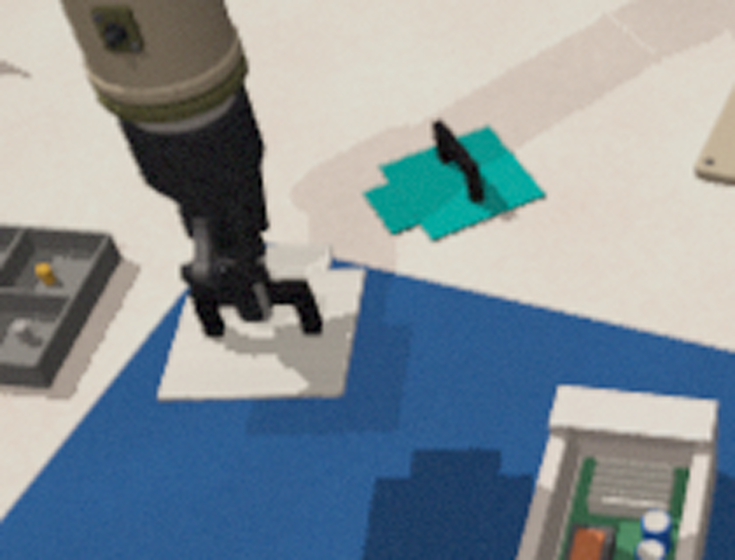

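The cover is held level, squarely and centred. I'll cross-check the case pose in the scene view and compute the waypoints.

```bash
cat >> h.py <<'E'
CASE=np.array([.5455,-.0286,0]); CY=9.8
def goal(xr,zr,tilt,yc=0):
    """TCP pose putting plate's lower tongue-side edge at case (xr,yc,zr)"""
    Rz=Rot.from_euler('Z',CY,degrees=True); R=tool(CY,tilt)
    root=CASE+Rz.apply([xr,yc,zr])
    cx,cy,cz=R.as_matrix()[:,0],R.as_matrix()[:,2],-R.as_matrix()[:,1]
    return root+cx*(.060-.0005)+cz*.0237+cy*.002, R
E
python3 - <<'E'
from h import *
z=np.load("scene2.npz"); im,P=z["im"],z["P"]
hsv=cv2.cvtColor(im,cv2.COLOR_RGB2HSV)
mk=(hsv[...,1]<90)&(hsv[...,2]>90)&(abs(P[...,0]-.5455)<.13)&(abs(P[...,1]+.0286)<.11)
for lo,hi in((.064,.1),(.066,.074),(.08,.0865)):
    q=P[mk&(P[...,2]>lo)&(P[...,2]<hi)]; print(lo,len(q),cv2.minAreaRect(q[:,:2].astype(np.float32)))
for g in(goal(-.016,.132,15),goal(-.016,.073,15),goal(-.044,.073,15)): print(g[0].round(4)); rows(*g)
E
```

```text
0.064 1423 ((0.54674232006073, -0.03033561259508133), (0.18309667706489563, 0.12064135819673538), 10.175159454345703)
0.066 534 ((0.5492615699768066, -0.02986902743577957), (0.17793738842010498, 0.12032509595155716), 10.09057331085205)
0.08 590 ((0.5467559695243835, -0.030711643397808075), (0.18284274637699127, 0.1207185760140419), 9.87956428527832)
[ 0.58   -0.0206  0.1703]
off [0.609 0.058 1.19 ] turn [-0.027  0.216 -0.334]
[ 0.58   -0.0206  0.1113]
off [0.61  0.353 1.191] turn [-0.027  0.216 -0.334]
[ 0.5524 -0.0254  0.1113]
off [0.472 0.353 1.214] turn [-0.027  0.216 -0.334]
```

```bash
sed -i 's/CASE=np.array.*/CASE=np.array([.546,-.0294,0]); CY=9.9/' h.py
python3 -m pendant '{"offset":[[0.1,0,0.15],[0.2,0,0.35],[0.35,0,0.6],[0.5,0,0.8],[0.6,0,1],[0.6,0,1]],"turn":[[0,0.05,-0.06],[-0.01,0.1,-0.12],[-0.01,0.15,-0.2],[-0.02,0.2,-0.28],[-0.03,0.21,-0.33],[-0.03,0.21,-0.33]]}'
python3 - <<'E'
from h import *
rows(*goal(-.016,.132,15));rows(*goal(-.016,.085,15))
E
```

```text
clock: 6.3
position: [0.5903, -0.0525, 0.1806]
ee_rot: [-0.691, -0.154, -0.027, 0.706]
ft_force: [-0.5, -0.6, -1.7]
grip_width: 0.126
off [-0.032  0.044  0.162] turn [-0.001  0.011 -0.006]
off [-0.092  0.272  0.162] turn [-0.001  0.011 -0.006]
```

```bash

python3 -m pendant '{"offset":[[-0.03,0.04,0.08],[-0.03,0.04,0.16],[-0.06,0.15,0.16],[-0.09,0.27,0.16],[-0.09,0.27,0.16],[-0.09,0.27,0.16]],"turn":[[0,0.01,0],[0,0.01,0],[0,0.01,0],[0,0.01,0],[0,0.01,0],[0,0.01,0]]}'
python3 - <<'E'
from h import *
rows(*goal(-.016,.073,15));rows(*goal(-.044,.073,15))
im,d,P=cloud("scene"); np.savez("scene3.npz",im=im,d=d,P=P)
cv2.imwrite("pics/s3.png",cv2.resize(im[100:280,150:320,::-1],None,fx=3.3,fy=3.3,interpolation=cv2.INTER_CUBIC))
hsv=cv2.cvtColor(im,cv2.COLOR_RGB2HSV)
Q=Rot.from_euler('Z',CY,degrees=True).inv().apply((P-CASE).reshape(-1,3)).reshape(P.shape)
mk=(hsv[...,1]<90)&(hsv[...,2]>90)&(Q[...,0]>-.04)&(Q[...,0]<.12)&(abs(Q[...,1])<.09)&(Q[...,2]>.092-.0+.0)&(Q[...,2]<.15)
q=Q[mk]; c=q.mean(0); n=np.linalg.svd(q-c,full_matrices=False)[2][2]; n*=np.sign(n[2])
print(len(q),c,"tilt",np.degrees(np.arctan2(-n[0],n[2])),"roll",np.degrees(n[1]))
print("top face z at case x=100,0,-18:",[c[2]-n[0]/n[2]*(x-c[0])+n[1]/n[2]*c[1] for x in(.1,0,-.018)],"y range",np.percentile(q[:,1],[1,99]),"xmax",np.percentile(q[:,0],99))
E
```

```text
clock: 7.05
position: [0.5812, -0.0224, 0.1243]
ee_rot: [-0.691, -0.151, -0.03, 0.706]
ft_force: [0.0, 0.3, -1.7]
grip_width: 0.121
off [-0.019  0.062  0.006] turn [-0.     0.    -0.006]
off [-0.154  0.026  0.006] turn [-0.     0.    -0.006]
1406 [0.05780167 0.00126326 0.11161486] tilt 12.859663727352537 roll 0.029349050392712895
top face z at case x=100,0,-18: [np.float64(0.12124897028641783), np.float64(0.0984199938471305), np.float64(0.0943107780880588)] y range [-0.06202013  0.06015932] xmax 0.09963685538093268
```

View pics/s3.png

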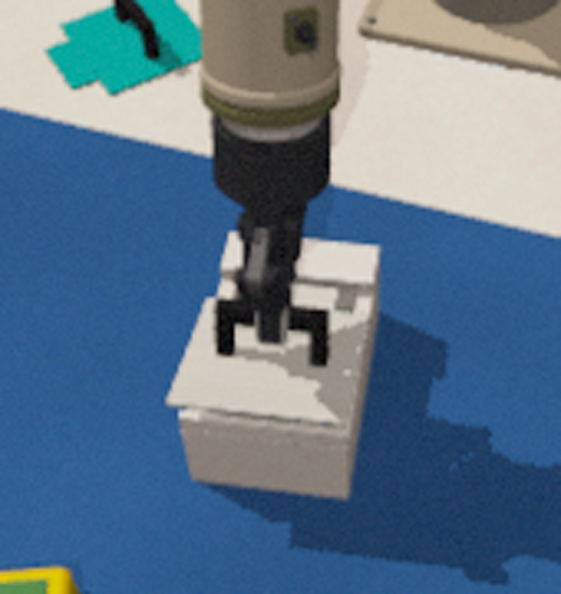

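The cover stands tilted over the opening, plain edge above the stop wall and tongue just in front of the ledge. I'll refit the tilt without the height cut.

```bash
python3 - <<'E'
from h import *
z=np.load("scene3.npz"); im,P=z["im"],z["P"]
hsv=cv2.cvtColor(im,cv2.COLOR_RGB2HSV)
Q=Rot.from_euler('Z',CY,degrees=True).inv().apply((P-CASE).reshape(-1,3)).reshape(P.shape)
mk=(hsv[...,1]<90)&(hsv[...,2]>90)&(abs(Q[...,1])<.06)&(Q[...,0]>.0)&(Q[...,0]<.1)&(Q[...,2]>.085)
q=Q[mk]
for _ in range(6):
    A=np.c_[q[:,:2],np.ones(len(q))]; s=np.linalg.lstsq(A,q[:,2],rcond=None)[0]; r=abs(q[:,2]-A@s); q=q[r<max(.003,2*np.median(r))]
print(len(q),s,np.degrees(np.arctan(s[0])),np.median(r),"z@-18",s[2]-.018*s[0])
for a in np.arange(-.05,.11,.01):
    w=Q[(hsv[...,1]<90)&(hsv[...,2]>90)&(abs(Q[...,1]+.04)<.015)&(abs(Q[...,0]-a)<.005)]; print(round(a,2),len(w),np.median(w[:,2]).round(4) if len(w) else '',end=' | ')
E
```

```text
929 [-3.69584952  0.02446776  0.41467043] -74.85978752592744 0.0045655566785531565 z@-18 0.4811957218384197
-0.05 105 0.5002 | -0.04 108 0.4958 | -0.03 165 0.488 | -0.02 339 0.4685 | -0.01 209 0.4474 | 0.0 98 0.3605 | 0.01 64 0.3283 | 0.02 19 0.1006 | 0.03 27 0.1036 | 0.04 32 0.1058 | 0.05 40 0.1082 | 0.06 39 0.1106 | 0.07 47 0.113 | 0.08 38 0.116 | 0.09 300 0.0578 | 0.1 29 0.12 |
```

The slope is about 14.4° and heights are within about 1 mm of plan. I'll lower, then slide the tongue under the ledge.

```bash

python3 -m pendant '{"offset":[[-0.01,0.03,0],[-0.02,0.06,0],[-0.02,0.06,0],[-0.06,0.05,0],[-0.11,0.04,0],[-0.15,0.03,0],[-0.15,0.03,0],[-0.15,0.03,0]],"turn":[[0,0,0],[0,0,0],[0,0,0],[0,0,0],[0,0,0],[0,0,0],[0,0,0],[0,0,0]]}'
python3 - <<'E'
from h import *
for z,t in((.073,10),(.073,5),(.0725,2),(.072,0),(.070,0)): rows(*goal(-.044,z,t))
im,d,P=cloud("scene"); np.savez("scene4.npz",im=im,d=d,P=P)
cv2.imwrite("pics/s4.png",cv2.resize(im[120:270,180:300,::-1],None,fx=4,fy=4,interpolation=cv2.INTER_CUBIC))
E
```

```text
clock: 8.1
position: [0.5546, -0.0268, 0.1114]
ee_rot: [-0.691, -0.152, -0.03, 0.707]
ft_force: [0.3, 0.9, -2.0]
grip_width: 0.123
off [0.002 0.025 0.005] turn [-0.001  0.001  0.107]
off [0.008 0.052 0.005] turn [-0.001  0.001  0.218]
off [0.011 0.071 0.005] turn [-0.001  0.001  0.285]
off [0.012 0.085 0.005] turn [-0.001  0.001  0.33 ]
off [0.009 0.094 0.005] turn [-0.001  0.001  0.33 ]
```

View pics/s4.png

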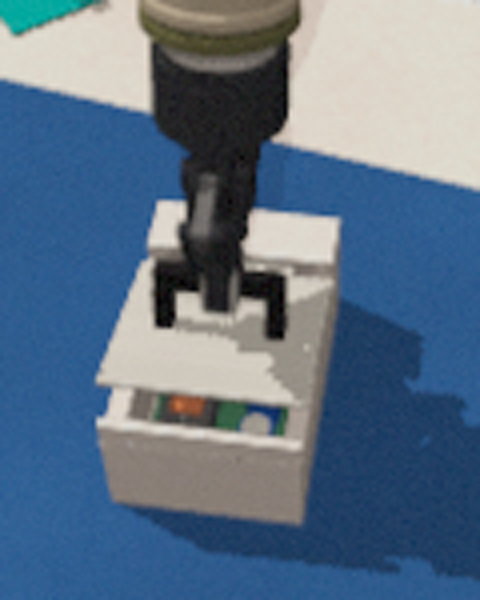

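The tongue is under the ledge, the plain edge is still raised inside the stop wall, and there's no contact force. I'll swing down now.

```bash

python3 -m pendant '{"offset":[[0,0.012,0],[0,0.025,0],[0.005,0.04,0],[0.008,0.052,0],[0.011,0.071,0],[0.012,0.085,0],[0.012,0.085,0],[0.012,0.085,0]],"turn":[[0,0,0.055],[0,0,0.107],[0,0,0.16],[0,0,0.218],[0,0,0.285],[0,0,0.33],[0,0,0.33],[0,0,0.33]]}'
python3 - <<'E'
from h import *
for z in(.071,.070,.069): rows(*goal(-.044,z,0))
im,d,P=cloud("scene"); np.savez("scene5.npz",im=im,d=d,P=P)
hsv=cv2.cvtColor(im,cv2.COLOR_RGB2HSV)
Q=Rot.from_euler('Z',CY,degrees=True).inv().apply((P-CASE).reshape(-1,3)).reshape(P.shape)
for y in(-.045,.045):
  for a in np.arange(-.08,.11,.01):
    w=Q[(hsv[...,1]<90)&(hsv[...,2]>90)&(abs(Q[...,1]-y)<.015)&(abs(Q[...,0]-a)<.005)&(Q[...,2]<.2)&(Q[...,2]>.02)]; print(round(a,2),len(w),np.median(w[:,2]).round(4) if len(w) else '',end=' | ')
  print()
E
```

```text
clock: 9.15
position: [0.5612, -0.0258, 0.0955]
ee_rot: [-0.704, -0.061, 0.061, 0.704]
ft_force: [1.2, 0.2, -1.9]
grip_width: 0.123
off [-0.     0.004  0.005] turn [-0.     0.001  0.   ]
off [-0.     0.009  0.005] turn [-0.     0.001  0.   ]
off [-0.     0.014  0.005] turn [-0.     0.001  0.   ]
-0.08 0  | -0.07 8 0.0829 | -0.06 16 0.0841 | -0.05 26 0.0763 | -0.04 21 0.0757 | -0.03 30 0.076 | -0.02 17 0.0757 | -0.01 10 0.0761 | -0.0 14 0.0761 | 0.01 24 0.0765 | 0.02 41 0.0763 | 0.03 37 0.0759 | 0.04 42 0.0765 | 0.05 44 0.0761 | 0.06 43 0.0761 | 0.07 44 0.0763 | 0.08 10 0.0825 | 0.09 205 0.0594 | 0.1 0  | 
-0.08 44 0.0838 | -0.07 41 0.0839 | -0.06 39 0.0847 | -0.05 51 0.0767 | -0.04 35 0.0765 | -0.03 47 0.0759 | -0.02 32 0.076 | -0.01 43 0.0764 | -0.0 32 0.0764 | 0.01 43 0.076 | 0.02 30 0.076 | 0.03 51 0.0763 | 0.04 42 0.0766 | 0.05 53 0.0762 | 0.06 51 0.0762 | 0.07 53 0.0755 | 0.08 20 0.0606 | 0.09 205 0.0592 | 0.1 0  |
```

It's level and about 2 mm above seated (top 76.2 mm against 74). I'll lower it the last bit.

```bash

python3 -m pendant '{"offset":[[0,0.004,0],[0,0.008,0],[0,0.011,0],[0,0.011,0]],"turn":[[0,0,0],[0,0,0],[0,0,0],[0,0,0]]}'
```

```text
clock: 9.7
position: [0.5611, -0.0257, 0.0939]
ee_rot: [-0.704, -0.061, 0.061, 0.705]
ft_force: [-4.3, 1.0, 6.6]
grip_width: 0.122
```

Light contact (about 8 N upward), so it's on the rim. I'll release and retreat straight up.

```bash

python3 -m pendant '{"offset":[[0,0,0],[0,0,0],[0,0,0],[0,0,0],[0,0,0],[0,0,0]],"turn":[[0,0,0],[0,0,0],[0,0,0],[0,0,0],[0,0,0],[0,0,0]]}' 100
python3 -m pendant '{"offset":[[0,-0.1,0],[0,-0.3,0],[0,-0.55,0],[0,-0.8,0],[0,-0.8,0],[-0.3,-0.8,-0.3],[-0.5,-0.8,-0.6],[-0.5,-0.8,-0.6]],"turn":[[0,0,0],[0,0,0],[0,0,0],[0,0,0],[0,0,0],[0,0,0],[0,0,0],[0,0,0]]}'
python3 - <<'E'
from h import *
im,d,P=cloud("scene")
hsv=cv2.cvtColor(im,cv2.COLOR_RGB2HSV)
Q=Rot.from_euler('Z',CY,degrees=True).inv().apply((P-CASE).reshape(-1,3)).reshape(P.shape)
b=(abs(Q[...,1])<.09)&(abs(Q[...,0])<.11)
w=b&(hsv[...,1]<90)&(hsv[...,2]>90)&(Q[...,2]>.07)&(Q[...,2]<.079)
q=Q[w&(Q[...,0]>-.04)&(Q[...,0]<.07)]
A=np.c_[q[:,:2],np.ones(len(q))]; s=np.linalg.lstsq(A,q[:,2],rcond=None)[0]
print("plate z",s[2],"slopes deg",np.degrees(s[:2]))
q=Q[w]; print("rect",cv2.minAreaRect(q[:,:2].astype(np.float32)))
h=Q[b&(hsv[...,2]<70)&(Q[...,2]>.095)&(Q[...,2]<.13)]
e=np.linalg.eigh(np.cov(h[:,:2].T))[1][:,1]
print("bar",len(h),(h.min(0)+h.max(0))/2,np.median(h,0),"max z",np.percentile(h[:,2],95),"axis",np.degrees(np.arctan2(*e[::-1])))
cv2.imwrite("pics/s6.png",cv2.resize(im[100:280,130:420,::-1],None,fx=2.5,fy=2.5,interpolation=cv2.INTER_CUBIC))
E
```

```text
clock: 10.45
position: [0.5611, -0.0257, 0.0939]
ee_rot: [-0.704, -0.061, 0.061, 0.705]
ft_force: [1.2, 0.1, 0.2]
grip_width: 1.002
clock: 11.45
position: [0.4811, -0.1643, 0.253]
ee_rot: [-0.704, -0.06, 0.06, 0.705]
ft_force: [0.4, 1.0, 0.8]
grip_width: 0.997
plate z 0.07454010738270064 slopes deg [ 0.17515214 -0.05567783]
rect ((0.0023581311106681824, -0.0011021830141544342), (0.17942069470882416, 0.12388782203197479), 0.20402084290981293)
bar 211 [0.01883427 0.00089691 0.10810655] [0.02040422 0.00288044 0.11574649] max z 0.12013115029123367 axis 90.40606349681671
```

View pics/s6.png

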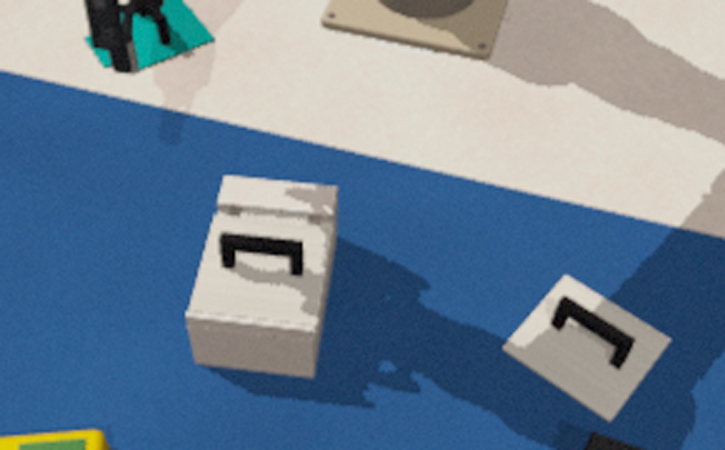

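The cover lies flat on the case with the tongue under the ledge, its handle at crop (262,252). The plain cover hasn't moved, and the gripper is clear of everything. I'll hand in.

```bash
python3 -c "
from workcell import manip
print(manip.hand_in(), manip.get_obs()['clock'])"
```

```text
the job is handed in; nothing more can be done
the job is handed in; nothing more can be done
```

The tongued cover is on the white case and the job is handed in, at about 11.5 s of the 40 s allowed. I gripped the cover by its handle, tilted it about 15°, slid the tongue under the ledge, swung it flat, let go and backed the arm away.

**Last checks, after release:**
- **Seating:** the plate's top face is at 74.5 mm (74 expected) and within 0.2° of level. Handle bar's top is at about 120 mm against 118 expected.
- **Position:** the handle is at case x ≈ 19 mm and y ≈ 1 mm, inside the 8–24 mm and ±15 mm limits. That puts the tongue tip at about x = -69 mm, under the ledge.
- **Squareness:** the cover is within 0.5° of square to the case.
- **Forces:** the highest reading was about 8 N, as the cover touched the rim. It fell to about 1 N after release.
- **Plain cover:** it looks untouched in the last picture; I didn't re-measure its position.

**Disagreements:** the two cameras differed by about 2 mm on the case position, so I used the average. While the cover was tilted, the first tilt fit gave 12.9° because of its height cut-off. A second fit failed outright, and height samples along the plate gave 14.4°.

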